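Set the specimen forceps to the marked gap

TASK

Turn the orange keeper lever that locks the sprung forceps in their stand by its red knob to the white 60 degree line of the black protractor plate, and leave it there. Then take the forceps by the black grip pads, lift them level and well clear (at least 5 cm) of the stand, and squeeze them, never pinching the tips shut, until the red pointer stands at the green mark on the scale bar. Finish while still holding the forceps in the air, steady on the mark; do not put them down or disturb the other things on the table.

Things in the scene. Friction and masses are not known exactly. Their poses are not given: they have to be found in the camera images.
- stand: Fixed white base plate 250x100x8 mm with rests; origin on the table top under the hinge of the lying forceps, x from heel to tips, y left, z up; plate x=-90..160 mm. Grey heel cradle at x=-28..8, y=-18..18 mm, 45 mm high; grey cross bar at x=132..144, y=-43..43 mm, 34 mm high; free down to the plate between. Black protractor plate (top 46 mm high) under the path of the knob.
- keeper (a joint): Angle (rad) of the orange keeper lever, 12 mm wide, underside 53 mm above the table, 3 mm above the forceps' heel. 0 = across the heel, locking it; grows clockwise seen from above, to 1.7. The white line is at 1.047 (60 degrees); thin grey ticks at 0, 30, 90 degrees. Turns about a vertical pin and stays where left (friction about 0.06 N m).
- keeper_pivot (a point): The vertical axis of the keeper, at the height of the lever's underside (53 mm above the table); at x=-12, y=+34 mm from the stand's origin.
- keeper_knob (a point): Point on the axis of the red upright knob at the end of the keeper, 75 mm from the pivot: a cylinder of 18 mm diameter, free from 59 to 84 mm above the table; this point is at 73 mm.
- forceps: Loose sprung forceps, about 80 g, 222 mm long, lying level, underside 34 mm above the table, opening sideways: two steel leaves 14 mm high and a heel block 30x20x16 mm. Origin: underside, on the hinge axis in the heel; x to the tips (200 mm ahead), y left, z up. A black grip pad, 26 mm long, 16 mm high, on each leaf's outside, centred 90 mm ahead of the origin.
- forceps_grip (a point): Middle between the two grip pads, on the centre line, 90 mm ahead of the forceps' origin and 8 mm above its underside (42 mm above the table as it lies).
- leaf_right (a joint): Angle (rad) of each leaf from the forceps' centre line, both alike: 0.13 released and sprung open, 0 tips shut. Width over the pads' outer faces: about 27 mm + 180 mm x angle (50 mm released). Each leaf pushes back like a spring, about 1.2 N at the pad per 0.01 rad (up to 14 N).
- gap_mark (a joint): Where the green collar (the mark, 6 mm wide) sits on the white scale bar: the tip gap it asks for, in m, measured at the red pointer; 14 to 31 mm. The bar is fixed to the left leaf and crosses above the right one; ticks every 5 mm. The pointer is at the mark when 0.180 x sin(2 x leaf angle) equals this value. The collar is stiff; leave it as set.
- pointer (a point): Top of the red upright pointer (2 mm wide) on the right leaf, on its inner edge, 180 mm from the hinge axis, 20 mm before the tip.
- mark (a point): Front top of the green collar at the middle of its 6 mm width; its y axis runs along the scale bar, to the left leaf. The pointer travels just ahead (tipwards) of the collar.
- multimeter: Bystander, leave it alone: yellow and black hand multimeter, 140x70x43 mm; origin in the middle of its underside.
- sample_jar_3: Bystander, leave it alone: small jar with white cap, 40 mm wide, 52 mm high; origin in the middle of its underside.
- remote: Bystander, leave it alone: black remote control, 205x51x28 mm; origin in the middle of its underside.
- marker_0: Bystander, leave it alone: white marker pen with black cap, 135 mm long, 18 mm thick; origin in the middle of its underside.

How it is judged:
By the outcome, as a careful person would: the job done as asked, in the order asked, and still so for the second after the job is handed in, while the arm keeps its last pose, push and grip.
It also fails if it takes over 50 s, if anything falls off the work surface, if the arm or the gripper's body presses on something with over 40 N, if the wrist force passes 120 N, or if a joint passes its speed limit or range.

ROBOT

A 6-joint arm with a two-finger parallel gripper is mounted at the origin on a cart in front of the work surface, level with it; the furniture and walls round the work are solid. World frame = base frame: x ahead of the robot, y to its left, z up, the work surface at z = 0. Lengths are in m, angles in degrees, forces in N, time in s.
With the tool pointing down it reaches from about 0.275 to 0.85 m from the base axis. Payload 19 kg.
Tool frame: the origin (TCP) lies at the very end of the fingers, on their centre line; the grasp point (between the pads) lies robot.grip_depth behind it (robot.grip_depth is the distance from the TCP to the grasp point, in m); z points along the fingers, y is the line along which they close (so a half turn about z gives the same grasp; the last joint's range is limited). The gripper opens to 85 mm and grips with 20 to 120 N. Pads are 22 mm wide; open, the fingers measure 114 mm over their backs; the gripper's body (76 mm by 85 mm) begins 54 mm behind the grasp point. The pads swing forward as they close: fully open they stand 13 mm farther back than shut.
Start: joints at [62.223, 8.623, 82.357, -0, 89.026, -7.678], TCP at [0.198, 0.54, 0.231] pointing down, gripper open.
Joint ranges: [-160.23, 160.23], [-39.13, 120.54], [6.94, 153.29], [-79.49, 259.48], [9.18, 160.14], [-161.06, 161.06]. Speed limits (degrees/s): [108.29, 108.29, 127.2, 172.46, 172.46, 172.46].

INTERFACE

Orientations are given as a 3x3 rotation matrix whose columns are the frame's x, y, z axes.
In Python, from plant import read_state, viewer, robot gives the robot as it stands.
- The arm moves only by the tool send_rows, never from a script. Its argument "motion" is a list of rows, each an object of numbers: "tx", "ty", "tz": the shift along the tool's x, y, z in cm; "wx", "wy", "wz": the turn, a rotation vector about the tool's x, y, z in degrees; "claw": the closure, from -1 (fully open) to 1 (shut). In form: [{"tx": .., "ty": .., "tz": .., "wx": .., "wy": .., "wz": .., "claw": ..}, ...]. A call has 1 to 20 rows; each row shifts and turns the commanded pose from where the row before left it, along the tool's axes as they then stand; what a row does not reach is not made up. A row lasts 1/10 s, in which the tool goes at most 50 mm and 8.59 degrees, less where a joint would pass 70% of its speed; a pose out of reach is approached as far as the arm can. A call with a gripper value outside its range is refused whole. The fingers move at their own pace and stop on an object; "squeeze" is the grip in N (left out, the last holds). Time passes only in rows, so rows that do not move let the fingers close. It gives the time, the measured TCP pose, the force, the opening and the grip force at its end, in the units of the state.
- read_state(): the state, without advancing time (a new reading comes with each control period).
- viewer.get_image(name): name is "scene" or "top" or "wrist"; returns a dict with "image" (420x560x3 uint8, blue, green, red), "depth" (420x560 float32, m along the optical axis (not along the pixel's ray), 0 where there is no reading), "fx", "fy", "cx", "cy" (pixels), "distortion" ([k1, k2, p1, p2, k3] as OpenCV has them; the pictures are not rectified), "R" (3x3) and "t" (3): a world point X has camera coordinates R X + t; the wrist camera has in their place "hand_eye" (4x4, takes a point from camera to tool coordinates, whose origin is the TCP and whose axes are the flange's). Camera axes: x right, y down, z forward; pixel columns grow to the right and rows downward; lengths in m; the calibration is good to about 2 mm. A picture is of the moment at which its call begins: read the wrist's pose just before it.
- robot.finish_job(): hands the job in; it is judged then, once.
Trained networks look in the newest picture that a camera, given by its name, has taken for a name from the list of things; names that differ only in an ending like _2 or _b are one class to them, and where a whole thing is asked for, a point or a joint stands for the part that bears it (a point fixed in the world has none). Each returns a list of dicts, best first, with "conf" (0 to 1); they miss things now and then, are a little off and sometimes report something else, mostly with a low value. They report only what shows in the picture. A call takes as long as a camera call.
- viewer.spot_in(query, camera): "rect" ([centre column, centre row, width, height] in pixels, round what is visible of it).
- viewer.outline_of(query, camera): "mask" (420x560 bool, what is visible of it) and "rect" ([centre column, centre row, width, height] in pixels, round what is visible of it).
- viewer.spot_point(query, camera): "xy" ([column, row] in pixels: a listed point, or the origin of a listed thing).
The state is a dict: "time": time; "q": joint angles; "dq": joint speeds; "joint_efforts": joint torques, N m; "tcp_pos": TCP position; "orientation": TCP orientation; "force": force on the tool from outside, world axes, zero at the start; "torque": the same for the moment, N m; "grip_width": finger opening in m; "gripper_force": force on a finger pad.
Only numpy, scipy, OpenCV 4.12 (cv2) and the standard library are available. Lean on these libraries where they do the work, as an engineer would, in place of code of your own. Each camera call takes 0.05 s, during which the arm holds its last target. There are 200 camera calls.

## Working session

There is one attempt and no reset: what is moved stays moved. The work goes in short steps, Python scripts to look and compute and a tool call to move; the robot and the scene stay as the last step left them, time stands still between calls to the robot, and variables do not carry over. Pictures are saved under pics/ and viewed, at most 10 in all, crops included, and the job is handed in when it is done.

Besides the shell and the picture viewer there is one more tool, called after "Request:" in YAML: its name, and indented under it one key for each argument. send_rows: Moves the arm, as the interface text tells. Its arguments: {"type":"object","properties":{"motion":{"type":"array"},"squeeze":{"type":"number"}},"required":["motion"]}

```bash
mkdir -p pics; ls; cat > h.py <<'E'
import numpy as np, cv2
from plant import read_state, viewer, robot
def cam(name):
    s=read_state(); d=viewer.get_image(name)
    if 'R' in d and name!='wrist': R,t=np.array(d['R']),np.array(d['t'])
    else:
        H=np.array(d['hand_eye']); Rw=np.array(s['orientation']); p=np.array(s['tcp_pos'])
        Rc=Rw@H[:3,:3]; pc=Rw@H[:3,3]+p; R=Rc.T; t=-R@pc
    d['R'],d['t']=R,t
    d['K']=np.array([[d['fx'],0,d['cx']],[0,d['fy'],d['cy']],[0,0,1.]]); d['D']=np.array(d['distortion'],float)
    return d
def ray(d,px):
    u=cv2.undistortPoints(np.array([[px]],float),d['K'],d['D'])[0,0]
    v=d['R'].T@np.array([u[0],u[1],1]); return -d['R'].T@d['t'],v
def onz(d,px,z):
    c,v=ray(d,px); return c+v*(z-c[2])/v[2]
def bydepth(d,px):
    c,v=ray(d,px); z=d['depth'][int(round(px[1])),int(round(px[0]))]; return c+v*z
def tri(obs):
    A=np.zeros((3,3));b=np.zeros(3)
    for d,px in obs:
        c,v=ray(d,px); v=v/np.linalg.norm(v); P=np.eye(3)-np.outer(v,v); A+=P;b+=P@c
    return np.linalg.solve(A,b)
def proj(d,X):
    r,_=cv2.Rodrigues(d['R']); return cv2.projectPoints(np.array(X,float).reshape(-1,1,3),r,d['t'],d['K'],d['D'])[0][:,0]
E
python3 - <<'E'
from h import *
print(read_state()); print(robot.grip_depth)
C={}
for n in ['scene','top','wrist']:
    d=cam(n);C[n]=d;cv2.imwrite(f'pics/{n}0.png',d['image']); print(n,-d['R'].T@d['t'])
for q in ['keeper_pivot','keeper_knob','forceps','forceps_grip','pointer','mark','stand','multimeter','remote','marker_0','sample_jar_3']:
    obs=[]
    for n in ['scene','top']:
        r=viewer.spot_point(q,n)
        if r:
            obs.append((C[n],r[0]['xy'])); print(q,n,np.round(r[0]['xy'],1),round(r[0]['conf'],2),np.round(bydepth(C[n],r[0]['xy']),3))
    if len(obs)==2: print('   tri',np.round(tri(obs),4))
a=np.hstack([C['scene']['image'],C['top']['image']]); cv2.imwrite('pics/a.png',cv2.resize(a,(800,300)))
E
```

```text
pics
{'time': 0.0, 'q': array([ 6.22221689e+01,  8.64800485e+00,  8.23927289e+01, -7.75644569e-04,
        8.90258523e+01, -7.67497380e+00]), 'dq': array([ 0.06282816, -0.05296315, -0.10613897,  0.06484694, -0.07346338,
       -0.02906282]), 'joint_efforts': array([ 2.18145715e-04, -7.13102031e+01, -5.70824468e+01, -4.68145281e-04,
        9.89893771e-03,  6.33722902e-05]), 'tcp_pos': array([0.1975125 , 0.5397492 , 0.23070715]), 'orientation': array([[-9.39077157e-01,  3.43705997e-01, -5.29634879e-04],
       [ 3.43706376e-01,  9.39076598e-01, -1.03452832e-03],
       [ 1.41794131e-04, -1.15354080e-03, -9.99999325e-01]]), 'force': array([-0.4265175 , -0.06152748,  0.35991354]), 'torque': array([-0.02654191, -0.01188639,  0.02451547]), 'gripper_force': 0.0, 'grip_width': 0.08555458733067253}
0.0187
scene [-0.12559241 -0.93835873  1.0259151 ]
top [ 0.26128453 -0.02479849  1.47322529]
wrist [0.13226304 0.56398326 0.37269551]
keeper_pivot scene [308.9 266.9] 0.61 [ 0.479 -0.22   0.061]
keeper_knob scene [336.5 256.7] 0.67 [ 0.552 -0.248  0.08 ]
keeper_knob top [358.2 205.4] 0.54 [ 0.548 
[... 491 characters left out ...]
 scene [316.8 274.9] 0.73 [ 0.496 -0.235  0.031]
stand top [417.7 189.1] 0.63 [ 0.612 -0.422  0.023]
   tri [ 0.4966 -0.3455  0.1726]
multimeter scene [266.7 183.3] 0.62 [0.627 0.204 0.031]
multimeter top [189.7 170.6] 0.89 [0.651 0.238 0.041]
   tri [ 0.6607  0.2491 -0.0092]
remote scene [400.4 309.7] 0.63 [ 0.602 -0.452  0.021]
remote top [420.5 193.4] 0.97 [ 0.6  -0.43  0.02]
   tri [ 0.6103 -0.4399  0.    ]
marker_0 scene [309.3 268.1] 0.72 [ 0.478 -0.223  0.059]
marker_0 top [236.9 150.6] 0.76 [0.721 0.107 0.015]
   tri [ 0.8443  0.164  -0.4745]
sample_jar_3 scene [190.9 187. ] 0.55 [0.405 0.343 0.027]
sample_jar_3 top [140.9 252.8] 0.51 [0.412 0.365 0.03 ]
   tri [0.416  0.3716 0.0055]
```

View pics/a.png

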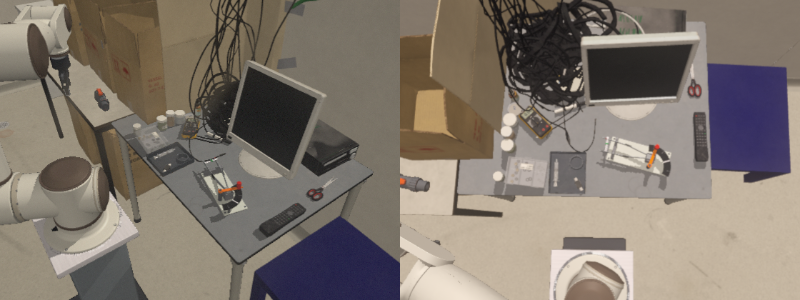

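```bash
python3 - <<'E'
from h import *
for n in ['scene','top']:
    d=cam(n); h,w=d['depth'].shape
    g=np.stack(np.meshgrid(np.arange(w),np.arange(h)),-1).reshape(-1,1,2).astype(float)
    u=cv2.undistortPoints(g,d['K'],d['D'])[:,0]; z=d['depth'].reshape(-1)
    P=(np.c_[u*z[:,None],z]-d['t'])@d['R']; P=P[z>0]
    for lo,hi in [(.1,.15),(.15,.2),(.2,.3),(.3,.4),(.4,.6)]:
        m=(P[:,2]>lo)&(P[:,2]<hi)&(P[:,0]>.3)&(P[:,0]<1)&(P[:,1]>-.45)&(P[:,1]<.3)
        Q=P[m]
        if len(Q)>3: print(n,lo,hi,[(y,np.round(np.sort(Q[(Q[:,1]>y)&(Q[:,1]<y+.15),0])[:3],2)) for y in [-.45,-.3,-.15,0,.15]])
d=cam('wrist'); H=np.array(d['hand_eye']); print(H.round(3),d['fx'],d['cx'],d['cy'])
E
```

```text
scene 0.1 0.15 [(-0.45, array([0.74, 0.74, 0.74])), (-0.3, array([0.74, 0.74, 0.74])), (-0.15, array([0.73, 0.73, 0.73])), (0, array([0.55, 0.55, 0.55])), (0.15, array([0.61, 0.62, 0.62]))]
scene 0.15 0.2 [(-0.45, array([0.75, 0.75, 0.75])), (-0.3, array([0.75, 0.75, 0.75])), (-0.15, array([0.74, 0.74, 0.74])), (0, array([0.72, 0.72, 0.72])), (0.15, array([0.66, 0.66, 0.66]))]
scene 0.2 0.3 [(-0.45, array([0.77, 0.77, 0.77])), (-0.3, array([0.76, 0.76, 0.76])), (-0.15, array([0.75, 0.75, 0.75])), (0, array([0.72, 0.72, 0.72])), (0.15, array([0.68, 0.68, 0.68]))]
scene 0.3 0.4 [(-0.45, array([0.79, 0.79, 0.79])), (-0.3, array([0.79, 0.79, 0.79])), (-0.15, array([0.77, 0.78, 0.78])), (0, array([0.77, 0.77, 0.77])), (0.15, array([0.75, 0.76, 0.76]))]
scene 0.4 0.6 [(-0.45, array([0.82, 0.82, 0.82])), (-0.3, array([0.8, 0.8, 0.8])), (-0.15, array([0.79, 0.79, 0.79])), (0, array([0.79, 0.79, 0.79])), (0.15, array([0.8, 0.8, 0.8]))]
top 0.1 0.15 [(-0.45, array([0.74, 0.74, 0.74])), (-0.3, array([0.74, 0.74, 0.74])), (-0.15, array([0.72, 0.73, 0.73])), (0, array([0.55, 0.55, 0.55])), (0.15,
[... 257 characters left out ...]
0.77])), (-0.3, array([0.76, 0.77, 0.77])), (-0.15, array([0.75, 0.75, 0.76])), (0, array([0.72, 0.72, 0.72])), (0.15, array([0.68, 0.68, 0.68]))]
top 0.3 0.4 [(-0.45, array([0.79, 0.79, 0.79])), (-0.3, array([0.79, 0.79, 0.79])), (-0.15, array([0.78, 0.78, 0.78])), (0, array([0.77, 0.77, 0.77])), (0.15, array([0.76, 0.76, 0.76]))]
top 0.4 0.6 [(-0.45, array([0.82, 0.82, 0.82])), (-0.3, array([0.81, 0.81, 0.81])), (-0.15, array([0.79, 0.8 , 0.8 ])), (0, array([0.79, 0.79, 0.79])), (0.15, array([0.8 , 0.81, 0.81]))]
[[-0.    -0.961 -0.275  0.07 ]
 [ 1.    -0.    -0.     0.   ]
 [ 0.    -0.275  0.961 -0.142]
 [ 0.     0.     0.     1.   ]] 350.3126358329276 275.4062847028069 208.52190286596115
```

Request:
send_rows:
  motion:
    - {"wz": 8.4, "tz": -0.5}
    - {"wz": 8.4, "tz": -0.5}
    - {"wz": 8.4, "tz": -0.5}
    - {"wz": 8.4, "tz": -0.5}
    - {"wz": 8.4}
    - {"wz": 8.4}
    - {"wz": 8.4}
    - {"wz": 8.4}
    - {"wz": 8.4}
    - {"wz": 8.4}
    - {"wz": 8.4}

```text
invalid input at $.motion[0]: expected keys tx, ty, tz, wx, wy, wz, claw
```

Request:
send_rows:
  motion:
    - {"tx": 0, "ty": 0, "tz": -0.5, "wx": 0, "wy": 0, "wz": 8.4, "claw": -1}
    - {"tx": 0, "ty": 0, "tz": -0.5, "wx": 0, "wy": 0, "wz": 8.4, "claw": -1}
    - {"tx": 0, "ty": 0, "tz": -0.5, "wx": 0, "wy": 0, "wz": 8.4, "claw": -1}
    - {"tx": 0, "ty": 0, "tz": -0.5, "wx": 0, "wy": 0, "wz": 8.4, "claw": -1}
    - {"tx": 0, "ty": 0, "tz": 0, "wx": 0, "wy": 0, "wz": 8.4, "claw": -1}
    - {"tx": 0, "ty": 0, "tz": 0, "wx": 0, "wy": 0, "wz": 8.4, "claw": -1}
    - {"tx": 0, "ty": 0, "tz": 0, "wx": 0, "wy": 0, "wz": 8.4, "claw": -1}
    - {"tx": 0, "ty": 0, "tz": 0, "wx": 0, "wy": 0, "wz": 8.4, "claw": -1}
    - {"tx": 0, "ty": 0, "tz": 0, "wx": 0, "wy": 0, "wz": 8.4, "claw": -1}
    - {"tx": 0, "ty": 0, "tz": 0, "wx": 0, "wy": 0, "wz": 8.4, "claw": -1}
    - {"tx": 0, "ty": 0, "tz": 0, "wx": 0, "wy": 0, "wz": 8.4, "claw": -1}

```text
time: 2.5
tcp_pos: [0.1976, 0.54, 0.2513]
orientation: [[0.388, 0.922, -0.0], [0.922, -0.388, -0.0], [-0.0, -0.0, -1.0]]
force: [0.7, 0.4, 1.0]
grip_width: 0.0858
gripper_force: 0.0
```

Request:
send_rows:
  motion:
    - {"tx": -2.75, "ty": 3.22, "tz": 0, "wx": 0, "wy": 0, "wz": 0, "claw": -1}
    - {"tx": -2.75, "ty": 3.22, "tz": 0, "wx": 0, "wy": 0, "wz": 0, "claw": -1}
    - {"tx": -2.75, "ty": 3.22, "tz": 0, "wx": 0, "wy": 0, "wz": 0, "claw": -1}
    - {"tx": -2.75, "ty": 3.22, "tz": 0, "wx": 0, "wy": 0, "wz": 0, "claw": -1}
    - {"tx": -2.75, "ty": 3.22, "tz": 0, "wx": 0, "wy": 0, "wz": 0, "claw": -1}
    - {"tx": -2.75, "ty": 3.22, "tz": 0, "wx": 0, "wy": 0, "wz": 0, "claw": -1}
    - {"tx": -2.75, "ty": 3.22, "tz": 0, "wx": 0, "wy": 0, "wz": 0, "claw": -1}
    - {"tx": -2.75, "ty": 3.22, "tz": 0, "wx": 0, "wy": 0, "wz": 0, "claw": -1}
    - {"tx": -2.75, "ty": 3.22, "tz": 0, "wx": 0, "wy": 0, "wz": 0, "claw": -1}
    - {"tx": -2.75, "ty": 3.22, "tz": 0, "wx": 0, "wy": 0, "wz": 0, "claw": -1}
    - {"tx": -2.75, "ty": 3.22, "tz": 0, "wx": 0, "wy": 0, "wz": 0, "claw": -1}
    - {"tx": -2.75, "ty": 3.22, "tz": 0, "wx": 0, "wy": 0, "wz": 0, "claw": -1}
    - {"tx": -2.75, "ty": 3.22, "tz": 0, "wx": 0, "wy": 0, "wz": 0, "claw": -1}
    - {"tx": -2.75, "ty": 3.22, "tz": 0, "wx": 0, "wy": 0, "wz": 0, "claw": -1}
    - {"tx": -2.75, "ty": 3.22, "tz": 0, "wx": 0, "wy": 0, "wz": 0, "claw": -1}
    - {"tx": -2.75, "ty": 3.22, "tz": 0, "wx": 0, "wy": 0, "wz": 0, "claw": -1}
    - {"tx": -2.75, "ty": 3.22, "tz": 0, "wx": 0, "wy": 0, "wz": 0, "claw": -1}
    - {"tx": -2.75, "ty": 3.22, "tz": 0, "wx": 0, "wy": 0, "wz": 0, "claw": -1}
    - {"tx": 0, "ty": 0, "tz": 0, "wx": 0, "wy": 0, "wz": 0, "claw": -1}

```text
time: 4.4
tcp_pos: [0.5448, -0.1431, 0.2502]
orientation: [[0.386, 0.923, -0.001], [0.923, -0.386, -0.0], [-0.001, -0.001, -1.0]]
force: [0.1, 0.3, -0.0]
grip_width: 0.0852
gripper_force: 0.0
```

```bash
python3 - <<'E'
from h import *
s=read_state();print(s['tcp_pos'],s['q'].round(1))
d=cam('wrist'); cv2.imwrite('pics/w1.png',d['image']); np.savez('w1.npz',**{k:d[k] for k in ['image','depth','R','t','K','D']})
Z={'keeper_pivot':.053,'keeper_knob':.073,'forceps':.034,'forceps_grip':.042,'pointer':.06,'mark':.06,'stand':0}
for q in Z:
    for r in viewer.spot_point(q,'wrist')[:1]:
        print(q,np.round(r['xy'],1),round(r['conf'],2),np.round(bydepth(d,r['xy']),4),np.round(onz(d,r['xy'],Z[q]),4))
E
```

```text
[ 0.54478444 -0.14307836  0.25016769] [-22.5   6.9  82.1  -0.   91.    0.2]
keeper_pivot [244.7 265.9] 0.95 [ 0.4823 -0.2104  0.0624] [ 0.4798 -0.2141  0.053 ]
keeper_knob [320.8 273.4] 0.78 [ 0.5529 -0.2381  0.0828] [ 0.5523 -0.2431  0.073 ]
forceps [274.3 246.8] 0.78 [ 0.5165 -0.2074  0.0495] [ 0.514  -0.2133  0.034 ]
pointer [273.5  72.5] 0.83 [ 0.5824 -0.0486  0.0519] [ 0.5821 -0.0493  0.06  ]
mark [253.6  71.8] 0.53 [ 5.649e-01 -3.530e-02 -3.000e-04] [ 0.566  -0.0419  0.06  ]
stand [276.2 236.4] 0.59 [ 0.519  -0.2068  0.0227] [ 0.5157 -0.2147  0.    ]
```

View pics/w1.png

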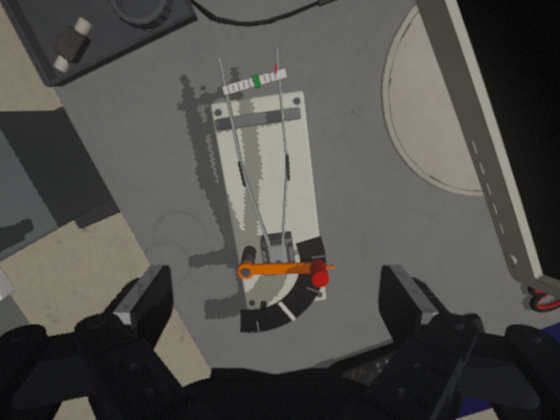

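Request:
send_rows:
  motion:
    - {"tx": -2.8, "ty": 1.27, "tz": 2, "wx": 0, "wy": 0, "wz": 0, "claw": -1}
    - {"tx": -2.8, "ty": 1.27, "tz": 2, "wx": 0, "wy": 0, "wz": 0, "claw": -1}
    - {"tx": -2.8, "ty": 1.27, "tz": 2, "wx": 0, "wy": 0, "wz": 0, "claw": -1}
    - {"tx": 0, "ty": 0, "tz": 0, "wx": 0, "wy": 0, "wz": -8.2, "claw": -1}
    - {"tx": 0, "ty": 0, "tz": 0, "wx": 0, "wy": 0, "wz": -8.2, "claw": -1}
    - {"tx": 0, "ty": 0, "tz": 0, "wx": 0, "wy": 0, "wz": -8.2, "claw": -1}
    - {"tx": 0, "ty": 0, "tz": 0, "wx": 0, "wy": 0, "wz": -8.2, "claw": -1}
    - {"tx": 0, "ty": 0, "tz": 0, "wx": 0, "wy": 0, "wz": -8.2, "claw": -1}
    - {"tx": 0, "ty": 0, "tz": 0, "wx": 0, "wy": 0, "wz": -8.2, "claw": -1}
    - {"tx": 0, "ty": 0, "tz": 0, "wx": 0, "wy": 0, "wz": -8.2, "claw": -1}
    - {"tx": 0, "ty": 0, "tz": 0, "wx": 0, "wy": 0, "wz": -8.2, "claw": -1}
    - {"tx": 0, "ty": 0, "tz": 0, "wx": 0, "wy": 0, "wz": -8.2, "claw": -1}
    - {"tx": 0, "ty": 0, "tz": 0, "wx": 0, "wy": 0, "wz": -8.2, "claw": -1}
    - {"tx": 0, "ty": 0, "tz": 0, "wx": 0, "wy": 0, "wz": -8.2, "claw": -1}
    - {"tx": 0, "ty": 0, "tz": 0, "wx": 0, "wy": 0, "wz": 0, "claw": -1}

```text
time: 6.3
tcp_pos: [0.5467, -0.2309, 0.1916]
orientation: [[-0.927, 0.376, 0.0], [0.376, 0.927, -0.0], [-0.0, -0.0, -1.0]]
force: [-0.1, -0.8, 0.5]
grip_width: 0.0852
gripper_force: 0.0
```

```bash
python3 - <<'E'
from h import *
s=read_state();print(s['tcp_pos'],s['q'].round(1))
d=cam('wrist'); cv2.imwrite('pics/w2.png',d['image']); np.savez('w2.npz',**{k:d[k] for k in ['image','depth','R','t','K','D']})
w1=dict(np.load('w1.npz'))
X={'keeper_pivot':(244.7,265.9),'keeper_knob':(320.8,273.4),'forceps':(274.3,246.8)}
Z={'keeper_pivot':.053,'keeper_knob':.073,'forceps':.034,'forceps_grip':.042}
for q in Z:
    for r in viewer.spot_point(q,'wrist')[:1]:
        print(q,np.round(r['xy'],1),round(r['conf'],2),np.round(onz(d,r['xy'],Z[q]),4), np.round(tri([(w1,X[q]),(d,r['xy'])]),4) if q in X else '')
# red knob top in both views
for n,v in [('w1',w1),('w2',d)]:
    hsv=cv2.cvtColor(v['image'],cv2.COLOR_BGR2HSV)
    m=(((hsv[...,0]<4)|(hsv[...,0]>176))&(hsv[...,1]>170)&(hsv[...,2]>80)).astype(np.uint8)
    k,l,st,c=cv2.connectedComponentsWithStats(m)
    for i in range(1,k):
        if st[i,4]>40: print(n,st[i],c[i].round(1), np.round(onz(v,c[i],.073),4))
E
```

```text
[ 0.54674953 -0.23087086  0.19156451] [-30.3  11.7  83.3  -0.   84.9 -98.2]
keeper_pivot [261.3 111.9] 0.6 [ 0.4805 -0.2157  0.053 ] [ 0.4799 -0.2153  0.0512]
keeper_knob [263.9 212.3] 0.82 [ 0.5509 -0.2421  0.073 ] [ 0.5517 -0.2428  0.0724]
forceps [280.5 152.2] 0.81 [ 0.5172 -0.2141  0.034 ] [ 0.5157 -0.2131  0.0372]
w1 [312 260  17  28 329] [319.7 274.4] [ 0.5508 -0.2437  0.073 ]
w1 [537 301  23   8  77] [549.  305.2] [ 0.7636 -0.374   0.073 ]
w2 [250 198  23  29 471] [261.2 212.8] [ 0.5504 -0.2442  0.073 ]
```

View pics/w2.png

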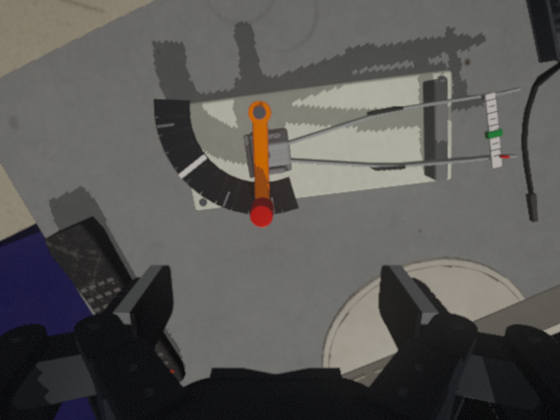

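```bash
python3 - <<'E'
from h import *
d=dict(np.load('w2.npz')); P=np.array([.480,-.2155])
g=cv2.cvtColor(d['image'],cv2.COLOR_BGR2GRAY)
m=np.zeros_like(g); m[150:182,176:209]=1
m=((g>170)&(m>0)).astype(np.uint8); k,l,st,c=cv2.connectedComponentsWithStats(m); 
i=1+np.argmax(st[1:,4]); ys,xs=np.where(l==i); print(st[i])
Q=np.array([onz(d,(x,y),.046)[:2] for x,y in zip(xs,ys)]); mu=Q.mean(0); u=np.linalg.svd(Q-mu)[2][0]
a=np.degrees(np.arctan2(*(mu-P)[::-1])); print(mu,np.linalg.norm(mu-P),a,np.degrees(np.arctan2(u[1],u[0])))
# orange lever axis
hsv=cv2.cvtColor(d['image'],cv2.COLOR_BGR2HSV); o=((hsv[...,0]>5)&(hsv[...,0]<20)&(hsv[...,1]>170)&(hsv[...,2]>120))
ys,xs=np.where(o); Q=np.array([onz(d,(x,y),.059)[:2] for x,y in zip(xs,ys)]); mu=Q.mean(0); u=np.linalg.svd(Q-mu)[2][0]
print('lever',mu,np.degrees(np.arctan2(u[1],u[0])))
# green/red pads in stand frame
for n in ['w1','w2']:
    v=dict(np.load(n+'.npz')); hsv=cv2.cvtColor(v['image'],cv2.COLOR_BGR2HSV)
    gm=((hsv[...,0]>45)&(hsv[...,0]<85)&(hsv[...,1]>120)); ys,xs=np.where(gm); print('green',xs.mean(),ys.mean(),len(xs),onz(v,(xs.mean(),ys.mean()),.06))
for n,l,r in [('w1',(242,172),(288,167)),('w2',(385,110),(388,167))]:
    v=dict(np.load(n+'.npz')); A=onz(v,l,.05);B=onz(v,r,.05); print(A,B,(A+B)/2,np.linalg.norm(A-B))
E
```

```text
[180 156  25  21 101]
[ 0.4988357  -0.28588194] 0.07285877179281354 -75.01753323183239 -74.59606710648362
lever [ 0.50730029 -0.22734629] -20.89373746290686
green 427.18518518518516 89.53333333333333 270 [ 0.70565452 -0.11588831  0.06      ]
green 451.421568627451 188.40196078431373 102 [ 0.5927212  -0.09607155  0.06      ]
[ 0.51788231 -0.121804    0.05      ] [ 0.56165086 -0.13473339  0.05      ] [ 0.53976659 -0.12826869  0.05      ] 0.045638311564059064
[ 0.51540898 -0.125287    0.05      ] [ 0.55946304 -0.13657089  0.05      ] [ 0.53743601 -0.13092894  0.05      ] 0.04547622562295784
```

Request:
send_rows:
  motion:
    - {"tx": -0.79, "ty": -0.94, "tz": 2.0, "wx": 0, "wy": 0, "wz": 0, "claw": -1}
    - {"tx": 0, "ty": 0, "tz": 3.6, "wx": 0, "wy": 0, "wz": 0, "claw": -1}
    - {"tx": 0, "ty": 0, "tz": 3.6, "wx": 0, "wy": 0, "wz": 0, "claw": -1}
    - {"tx": 0, "ty": 0, "tz": 2.6, "wx": 0, "wy": 0, "wz": 0, "claw": -1}
    - {"tx": 0, "ty": 0, "tz": 0.9, "wx": 0, "wy": 0, "wz": 0, "claw": -1}
    - {"tx": 0, "ty": 0, "tz": 0, "wx": 0, "wy": 0, "wz": 0, "claw": 1}
    - {"tx": 0, "ty": 0, "tz": 0, "wx": 0, "wy": 0, "wz": 0, "claw": 1}
    - {"tx": 0, "ty": 0, "tz": 0, "wx": 0, "wy": 0, "wz": 0, "claw": 1}
    - {"tx": 0, "ty": 0, "tz": 0, "wx": 0, "wy": 0, "wz": 0, "claw": 1}
    - {"tx": 0, "ty": 0, "tz": 0, "wx": 0, "wy": 0, "wz": 0, "claw": 1}
    - {"tx": 0, "ty": 0, "tz": 0, "wx": 0, "wy": 0, "wz": 0, "claw": 1}
    - {"tx": 0, "ty": 0, "tz": 0, "wx": 0, "wy": 0, "wz": 0, "claw": 1}
  squeeze: 20

```text
time: 7.75
tcp_pos: [0.5508, -0.2433, 0.0651]
orientation: [[-0.925, 0.379, 0.001], [0.379, 0.925, -0.001], [-0.001, -0.0, -1.0]]
force: [-0.4, 0.1, 7.1]
grip_width: 0.017
gripper_force: 21.9
```

Request:
send_rows:
  motion:
    - {"tx": 0.023, "ty": -0.588, "tz": 0, "wx": 0, "wy": 0, "wz": 4.5, "claw": 1}
    - {"tx": 0.023, "ty": -0.588, "tz": 0, "wx": 0, "wy": 0, "wz": 4.5, "claw": 1}
    - {"tx": 0.023, "ty": -0.588, "tz": 0, "wx": 0, "wy": 0, "wz": 4.5, "claw": 1}
    - {"tx": 0.023, "ty": -0.588, "tz": 0, "wx": 0, "wy": 0, "wz": 4.5, "claw": 1}
    - {"tx": 0.023, "ty": -0.588, "tz": 0, "wx": 0, "wy": 0, "wz": 4.5, "claw": 1}
    - {"tx": 0.023, "ty": -0.588, "tz": 0, "wx": 0, "wy": 0, "wz": 4.5, "claw": 1}

```text
time: 8.35
tcp_pos: [0.531, -0.2726, 0.0653]
orientation: [[-0.65, 0.76, 0.003], [0.76, 0.65, -0.002], [-0.004, 0.001, -1.0]]
force: [6.9, -6.0, 3.6]
grip_width: 0.0168
gripper_force: 21.7
```

Request:
send_rows:
  motion:
    - {"tx": 0.0, "ty": -0.588, "tz": 0, "wx": 0, "wy": 0, "wz": 4.5, "claw": 1}
    - {"tx": 0.0, "ty": -0.588, "tz": 0, "wx": 0, "wy": 0, "wz": 4.5, "claw": 1}
    - {"tx": 0.023, "ty": -0.588, "tz": 0, "wx": 0, "wy": 0, "wz": 4.5, "claw": 1}
    - {"tx": 0.023, "ty": -0.588, "tz": 0, "wx": 0, "wy": 0, "wz": 4.5, "claw": 1}
    - {"tx": 0.023, "ty": -0.588, "tz": 0, "wx": 0, "wy": 0, "wz": 4.5, "claw": 1}
    - {"tx": 0.023, "ty": -0.588, "tz": 0, "wx": 0, "wy": 0, "wz": 4.5, "claw": 1}
    - {"tx": 0, "ty": 0, "tz": 0, "wx": 0, "wy": 0, "wz": 0, "claw": 1}

```text
time: 9.05
tcp_pos: [0.4995, -0.2898, 0.0654]
orientation: [[-0.233, 0.972, 0.002], [0.972, 0.233, -0.004], [-0.004, 0.001, -1.0]]
force: [3.5, -13.0, 1.9]
grip_width: 0.017
gripper_force: 21.6
```

```bash
cat > ang.py <<'E'
from h import *
import sys
s=read_state();print(s['tcp_pos'],s['q'].round(1))
d=cam('wrist'); np.savez(sys.argv[1]+'.npz',**{k:d[k] for k in ['image','depth','R','t','K','D']}); cv2.imwrite(f'pics/{sys.argv[1]}.png',d['image'])
hsv=cv2.cvtColor(d['image'],cv2.COLOR_BGR2HSV); o=((hsv[...,0]>5)&(hsv[...,0]<20)&(hsv[...,1]>170)&(hsv[...,2]>120))
ys,xs=np.where(o); Q=np.array([onz(d,(x,y),.059)[:2] for x,y in zip(xs,ys)]); mu=Q.mean(0); u=np.linalg.svd(Q-mu)[2][0]
print('lever',len(xs),mu,np.degrees(np.arctan2(u[1],u[0])))
P=np.array([.480,-.2155]); k=s['tcp_pos'][:2]-P; print('tcp from pivot',np.linalg.norm(k),np.degrees(np.arctan2(k[1],k[0])))
E
python3 ang.py w3
```

```text
[ 0.4995117  -0.28980478  0.06540978] [-37.7  15.1  94.5  -0.1  70.2 -51.2]
lever 4478 [ 0.48774585 -0.24435084] -74.86177001344412
tcp from pivot 0.07682386984350965 -75.28686679285164
```

View pics/w3.png

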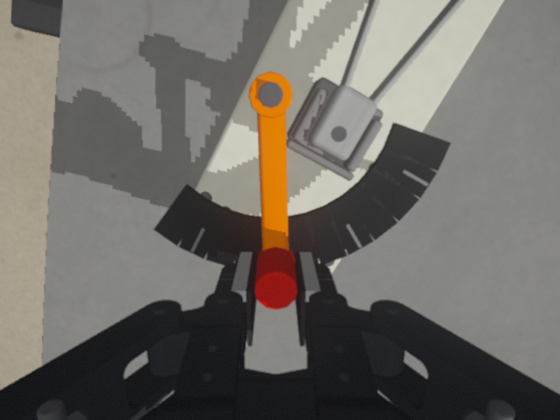

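```bash
python3 - <<'E'
from h import *
d=dict(np.load('w3.npz')); P=onz(d,(270.5,94.5),.06)[:2]; print(P)
g=cv2.cvtColor(d['image'],cv2.COLOR_BGR2GRAY)
for n,(x0,y0,x1,y1) in {'90':(188,226,208,252),'30':(342,222,362,252),'0':(398,166,430,186)}.items():
    r=g[y0:y1,x0:x1].astype(int); th=np.median(r)+25
    ys,xs=np.where((r>th)); Q=np.array([onz(d,(x+x0,y+y0),.046)[:2] for x,y in zip(xs,ys)]); mu=Q.mean(0)
    u=np.linalg.svd(Q-mu)[2][0]; print(n,len(xs),np.linalg.norm(mu-P),np.degrees(np.arctan2(*(mu-P)[::-1])),np.degrees(np.arctan2(u[1],u[0])))
k=read_state()['tcp_pos'][:2]-P; print('tcp',np.linalg.norm(k),np.degrees(np.arctan2(k[1],k[0])))
hsv=cv2.cvtColor(d['image'],cv2.COLOR_BGR2HSV); o=((hsv[...,0]>5)&(hsv[...,0]<20)&(hsv[...,1]>170)&(hsv[...,2]>120)); o[:130]=0;o[235:]=0
ys,xs=np.where(o); Q=np.array([onz(d,(x,y),.059)[:2] for x,y in zip(xs,ys)]).mean(0)-P; print('lever',np.degrees(np.arctan2(Q[1],Q[0])))
E
```

```text
[ 0.48034659 -0.21699468]
90 94 0.07709626408669122 -104.89130910732345 -105.64865706582285
30 143 0.07843298243253892 -45.38360380584983 -52.66724257854362
0 132 0.07726789108556395 -14.880327460802823 -14.47988587781179
tcp 0.07529371860617735 -75.09198411934824
lever -74.85661185376709
```

Request:
send_rows:
  motion:
    - {"tx": 0, "ty": 0, "tz": 0, "wx": 0, "wy": 0, "wz": 0, "claw": -1}
    - {"tx": 0, "ty": 0, "tz": 0, "wx": 0, "wy": 0, "wz": 0, "claw": -1}
    - {"tx": 0, "ty": 0, "tz": 0, "wx": 0, "wy": 0, "wz": 0, "claw": -1}
    - {"tx": 0, "ty": 0, "tz": -2, "wx": 0, "wy": 0, "wz": 0, "claw": -1}
    - {"tx": 0, "ty": 0, "tz": -4.5, "wx": 0, "wy": 0, "wz": 0, "claw": -1}
    - {"tx": 0, "ty": 0, "tz": -4.5, "wx": 0, "wy": 0, "wz": 0, "claw": -1}
    - {"tx": 0, "ty": 0, "tz": -2.5, "wx": 0, "wy": 0, "wz": 7.1, "claw": -1}
    - {"tx": 0, "ty": 0, "tz": 0, "wx": 0, "wy": 0, "wz": 7.1, "claw": -1}
    - {"tx": 0, "ty": 0, "tz": 0, "wx": 0, "wy": 0, "wz": 7.1, "claw": -1}
    - {"tx": 0, "ty": 0, "tz": 0, "wx": 0, "wy": 0, "wz": 7.1, "claw": -1}
    - {"tx": 4.1, "ty": -0.09, "tz": 0, "wx": 0, "wy": 0, "wz": 0, "claw": -1}
    - {"tx": 4.1, "ty": -0.09, "tz": 0, "wx": 0, "wy": 0, "wz": 0, "claw": -1}
    - {"tx": 4.1, "ty": -0.09, "tz": 0, "wx": 0, "wy": 0, "wz": 0, "claw": -1}
    - {"tx": 4.1, "ty": -0.09, "tz": 0, "wx": 0, "wy": 0, "wz": 0, "claw": -1}
    - {"tx": 0, "ty": 0, "tz": 0, "wx": 0, "wy": 0, "wz": 0, "claw": -1}

```text
time: 10.6
tcp_pos: [0.5379, -0.1241, 0.1994]
orientation: [[0.25, 0.968, 0.0], [0.968, -0.25, 0.001], [0.001, -0.0, -1.0]]
force: [0.6, -1.5, 0.3]
grip_width: 0.0856
gripper_force: 0.0
```

```bash
python3 ang.py w4; python3 - <<'E'
from h import *
r=viewer.spot_point('forceps_grip','wrist')
d=dict(np.load('w4.npz'))
for a in r[:2]: print(a, onz(d,a['xy'],.042))
E
```

```text
[ 0.53789056 -0.12409799  0.19941833] [-21.    6.6  88.3   0.1  85.1  -6.6]
lever 842 [ 0.48915936 -0.24448893] -74.9515492538723
tcp from pivot 0.10819262486245203 57.65138398494038
```

View pics/w4.png

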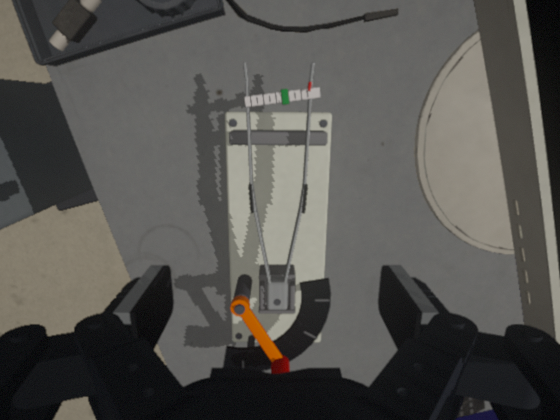

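```bash
cat > mk.py <<'E'
from h import *
import sys
def col(d,zs,xdir,box=None):
    g=d['image']; hsv=cv2.cvtColor(g,cv2.COLOR_BGR2HSV)
    x0,y0,x1,y1=box
    out=[]
    for nm,m in [('green',(hsv[...,0]>45)&(hsv[...,0]<85)&(hsv[...,1]>100)),('red',((hsv[...,0]<6)|(hsv[...,0]>174))&(hsv[...,1]>120))]:
        b=np.zeros(m.shape,bool); b[y0:y1,x0:x1]=1; ys,xs=np.where(m&b); c=(xs.mean(),ys.mean()); X=onz(d,c,zs); out.append(X)
        print(nm,len(xs),np.round(c,1),'x',xs.min(),xs.max(),'y',ys.min(),ys.max(),X.round(4))
    a=np.radians(xdir); y=np.array([-np.sin(a),np.cos(a),0]); print('green-red along y mm',1e3*(out[0]-out[1])@y)
E
python3 - <<'E'
from mk import *
d=dict(np.load('w4.npz')); w1=dict(np.load('w1.npz'));w2=dict(np.load('w2.npz'))
col(d,.055,75,(240,70,330,110)); 
for a,b,c in [((252,198),(242,172),(385,110)),((304,197),(288,167),(388,167))]:
    print(tri([(d,a),(w1,b),(w2,c)]),onz(d,a,.046))
H=[np.array(onz(d,p,.05)) for p in [(246,65),(313,65)]]; print('tips',H, sum(H)/2)
g=onz(d,(278,288),.05); print('heel',g)
print(bydepth(d,(284,97)),bydepth(d,(309,92)))
E
```

```text
green 90 [284.6  96.1] x 281 288 y 89 103 [ 0.5649 -0.049   0.055 ]
red 20 [309.   85.5] x 308 310 y 82 89 [ 0.5852 -0.046   0.055 ]
green-red along y mm 18.824544600272983
[ 0.51659739 -0.12351214  0.04351609] [ 0.51709453 -0.12390243  0.046     ]
[ 0.56124655 -0.13525901  0.04381566] [ 0.56109422 -0.13434848  0.046     ]
tips [array([ 0.5416551 , -0.01868086,  0.05      ]), array([ 0.59224192, -0.03174603,  0.05      ])] [ 0.56694851 -0.02521345  0.05      ]
heel [ 0.51784699 -0.21192581  0.05      ]
[ 0.56436592 -0.04948618  0.05313807] [ 0.5842507  -0.05072281  0.05367105]
```

Request:
send_rows:
  motion:
    - {"tx": -0.4, "ty": 0.22, "tz": 3, "wx": 0, "wy": 0, "wz": 0, "claw": -1}
    - {"tx": 0, "ty": 0, "tz": 4.5, "wx": 0, "wy": 0, "wz": 0, "claw": -1}
    - {"tx": 0, "ty": 0, "tz": 4.5, "wx": 0, "wy": 0, "wz": 0, "claw": -1}
    - {"tx": 0, "ty": 0, "tz": 3.5, "wx": 0, "wy": 0, "wz": 0, "claw": -1}
    - {"tx": 0, "ty": 0, "tz": 1.9, "wx": 0, "wy": 0, "wz": 0, "claw": -1}
    - {"tx": 0, "ty": 0, "tz": 0.6, "wx": 0, "wy": 0, "wz": 0, "claw": -1}
    - {"tx": 0, "ty": 0, "tz": 0, "wx": 0, "wy": 0, "wz": 0, "claw": -0.3}
    - {"tx": 0, "ty": 0, "tz": 0, "wx": 0, "wy": 0, "wz": 0, "claw": -0.3}
    - {"tx": 0, "ty": 0, "tz": 0, "wx": 0, "wy": 0, "wz": 0, "claw": -0.3}
    - {"tx": 0, "ty": 0, "tz": 0, "wx": 0, "wy": 0, "wz": 0, "claw": -0.3}
  squeeze: 20

```text
time: 11.7
tcp_pos: [0.5389, -0.1329, 0.0203]
orientation: [[0.254, 0.967, 0.001], [0.967, -0.254, -0.001], [-0.0, 0.002, -1.0]]
force: [-0.0, -0.2, -0.6]
grip_width: 0.0553
gripper_force: 0.0
```

Request:
send_rows:
  motion:
    - {"tx": 0.4, "ty": -0.1, "tz": 0, "wx": 0, "wy": 0, "wz": 0, "claw": -0.3}
    - {"tx": 0, "ty": 0, "tz": 0, "wx": 0, "wy": 0, "wz": 0, "claw": -0.15}
    - {"tx": 0, "ty": 0, "tz": 0, "wx": 0, "wy": 0, "wz": 0, "claw": -0.1}
    - {"tx": 0, "ty": 0, "tz": 0, "wx": 0, "wy": 0, "wz": 0, "claw": -0.05}
    - {"tx": 0, "ty": 0, "tz": 0, "wx": 0, "wy": 0, "wz": 0, "claw": -0.02}
    - {"tx": 0, "ty": 0, "tz": 0, "wx": 0, "wy": 0, "wz": 0, "claw": -0.02}
    - {"tx": 0, "ty": 0, "tz": 0, "wx": 0, "wy": 0, "wz": 0, "claw": -0.02}

```text
time: 12.4
tcp_pos: [0.5389, -0.1284, 0.02]
orientation: [[0.254, 0.967, 0.001], [0.967, -0.254, -0.0], [0.0, 0.001, -1.0]]
force: [0.2, 3.2, 9.4]
grip_width: 0.0437
gripper_force: 6.8
```

```bash
python3 ang.py w5; python3 - <<'E'
from h import *
d=dict(np.load('w5.npz')); s=read_state(); print(s['gripper_force'],s['grip_width'])
E
```

```text
[ 0.53892651 -0.12844362  0.01997276] [-21.4  15.5  99.9   0.   64.5  -6.7]
6.786125852013356 0.043526585769808536ang.py:6: RuntimeWarning: Mean of empty slice.
  ys,xs=np.where(o); Q=np.array([onz(d,(x,y),.059)[:2] for x,y in zip(xs,ys)]); mu=Q.mean(0); u=np.linalg.svd(Q-mu)[2][0]
  ret = ret.dtype.type(ret / rcount)
Traceback (most recent call last):
  File "ang.py", line 6, in <module>
    ys,xs=np.where(o); Q=np.array([onz(d,(x,y),.059)[:2] for x,y in zip(xs,ys)]); mu=Q.mean(0); u=np.linalg.svd(Q-mu)[2][0]
                                                                                                  ~~~~~~~~~~~~~^^^^^^
numpy.linalg.LinAlgError: 1-dimensional array given. Array must be at least two-dimensional
```

View pics/w5.png

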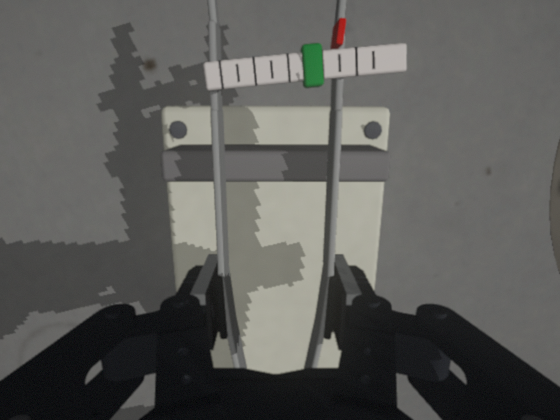

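Request:
send_rows:
  motion:
    - {"tx": 0, "ty": 0, "tz": -0.3, "wx": 0, "wy": 0, "wz": 0, "claw": -0.02}
    - {"tx": 0, "ty": 0, "tz": -0.6, "wx": 0, "wy": 0, "wz": 0, "claw": -0.02}
    - {"tx": 0, "ty": 0, "tz": -0.8, "wx": 0, "wy": 0, "wz": 0, "claw": -0.02}
    - {"tx": 0, "ty": 0, "tz": -0.8, "wx": 0, "wy": 0, "wz": 0, "claw": -0.02}
    - {"tx": 0, "ty": 0, "tz": -1, "wx": 0, "wy": 0, "wz": 0, "claw": -0.02}
    - {"tx": 0, "ty": 0, "tz": -1, "wx": 0, "wy": 0, "wz": 0, "claw": -0.02}
    - {"tx": 0, "ty": 0, "tz": -1, "wx": 0, "wy": 0, "wz": 0, "claw": -0.02}
    - {"tx": 0, "ty": 0, "tz": -1, "wx": 0, "wy": 0, "wz": 0, "claw": -0.02}
    - {"tx": 0, "ty": 0, "tz": -1, "wx": 0, "wy": 0, "wz": 0, "claw": -0.02}
    - {"tx": 0, "ty": 0, "tz": -1, "wx": 0, "wy": 0, "wz": 0, "claw": -0.02}
    - {"tx": 0, "ty": 0, "tz": -1, "wx": 0, "wy": 0, "wz": 0, "claw": -0.02}
    - {"tx": 0, "ty": 0, "tz": -1, "wx": 0, "wy": 0, "wz": 0, "claw": -0.02}
    - {"tx": 0, "ty": 0, "tz": -1, "wx": 0, "wy": 0, "wz": 0, "claw": -0.02}
    - {"tx": 0, "ty": 0, "tz": -1, "wx": 0, "wy": 0, "wz": 0, "claw": -0.02}
    - {"tx": 0, "ty": 0, "tz": -0.8, "wx": 0, "wy": 0, "wz": 0, "claw": -0.02}
    - {"tx": 0, "ty": 0, "tz": -0.4, "wx": 0, "wy": 0, "wz": 0, "claw": -0.02}
    - {"tx": 0, "ty": 0, "tz": 0, "wx": 0, "wy": 0, "wz": 0, "claw": -0.02}
    - {"tx": 0, "ty": 0, "tz": 0, "wx": 0, "wy": 0, "wz": 0, "claw": -0.02}

```text
time: 14.25
tcp_pos: [0.5383, -0.1285, 0.156]
orientation: [[0.254, 0.967, -0.0], [0.967, -0.254, 0.0], [-0.0, -0.0, -1.0]]
force: [-0.2, 0.3, -0.9]
grip_width: 0.0435
gripper_force: 3.5
```

```bash
cat > chk.py <<'E'
from mk import *
s=read_state(); z=s['tcp_pos'][2]+.019+.0+.009+.004; print(s['time'],s['tcp_pos'],s['grip_width'],s['gripper_force'])
d=cam('wrist'); n=sys.argv[1]; np.savez(n+'.npz',**{k:d[k] for k in ['image','depth','R','t','K','D']}); cv2.imwrite(f'pics/{n}.png',d['image'])
o=s['orientation']; col(d,z,np.degrees(np.arctan2(o[1,0],o[0,0])),(190,0,430,110))
T=lambda p:(np.array(o).T@(bydepth(d,p)-s['tcp_pos'])).round(4)
g=d['image'].astype(int)
ws=d['depth']; 
# leaf tops by depth in rows: nearest depth within band
for r in (20,110,150,200):
    for a,b in ((190,260),(300,370)):
        c=a+np.argmin(np.where(ws[r,a:b]>0,ws[r,a:b],9)); print(r,c,T((c,r)))
E
python3 chk.py w6
```

```text
14.25 [ 0.53832764 -0.12848793  0.15597052] 0.04350870891598623 3.4646574407815933
green 811 [313.2  64.8] x 302 323 y 44 86 [ 0.5703 -0.0516  0.188 ]
red 303 [338.   32.9] x 331 345 y 18 48 [ 0.5793 -0.0449  0.188 ]
green-red along y mm 6.945657674748193
20 209 [ 0.0961 -0.0198 -0.0255]
20 345 [ 0.0933  0.0192 -0.038 ]
110 213 [ 0.0696 -0.0193 -0.0284]
110 336 [ 0.0696  0.0192 -0.0288]
150 215 [ 0.0571 -0.0193 -0.028 ]
150 338 [ 0.0572  0.0204 -0.029 ]
200 217 [ 0.0404 -0.0193 -0.0282]
200 333 [ 0.0404  0.0196 -0.0282]
```

View pics/w6.png

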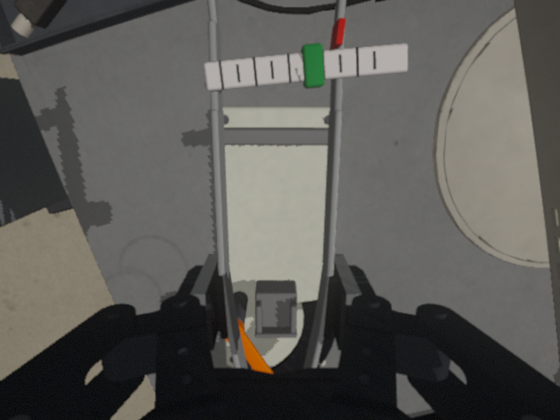

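```bash
cat > m2.py <<'E'
from h import *
import sys
def meas(d,s,pr=True):
    o=np.array(s['orientation']);p=s['tcp_pos']
    hsv=cv2.cvtColor(d['image'],cv2.COLOR_BGR2HSV)
    out={}
    for nm,m in [('green',(hsv[...,0]>45)&(hsv[...,0]<85)&(hsv[...,1]>100)),('red',((hsv[...,0]<6)|(hsv[...,0]>174))&(hsv[...,1]>120))]:
        m[110:]=0; m[:,:190]=0; m[:,430:]=0
        ys,xs=np.where(m); T=np.array([o.T@(bydepth(d,(x,y))-p) for x,y in zip(xs,ys)]); out[nm]=(xs,ys,T)
        if pr:
            for r in range(ys.min(),ys.max()+1,3):
                k=ys==r
                if k.any(): print(nm,r,xs[k].min(),xs[k].max(),'z',T[k][:,2].round(4).min(),T[k][:,2].round(4).max(),'x',T[k][:,0].mean().round(4),'ymid',T[k][:,1].min().round(4),T[k][:,1].max().round(4))
    return out
if __name__=='__main__':
    s=read_state(); meas(dict(np.load(sys.argv[1]+'.npz')),s)
E
python3 m2.py w6
```

```text
green 44 310 320 z -0.0362 -0.0338 x 0.0878 ymid 0.0103 0.013
green 47 303 321 z -0.0364 -0.0328 x 0.087 ymid 0.0083 0.0133
green 50 302 322 z -0.0359 -0.0327 x 0.0862 ymid 0.008 0.0136
green 53 303 322 z -0.0357 -0.0329 x 0.0854 ymid 0.0083 0.0138
green 56 304 322 z -0.0357 -0.0329 x 0.0846 ymid 0.0085 0.0139
green 59 304 322 z -0.0356 -0.0334 x 0.0838 ymid 0.0086 0.0138
green 62 304 322 z -0.0356 -0.0325 x 0.083 ymid 0.0086 0.0138
green 65 304 322 z -0.0359 -0.0332 x 0.0822 ymid 0.0086 0.0139
green 68 304 323 z -0.0358 -0.0334 x 0.0814 ymid 0.0086 0.0141
green 71 305 323 z -0.0354 -0.0335 x 0.0805 ymid 0.0089 0.0142
green 74 305 323 z -0.0356 -0.0332 x 0.0797 ymid 0.009 0.0143
green 77 305 323 z -0.1421 -0.033 x 0.0784 ymid 0.0004 0.0144
green 80 305 323 z -0.0365 -0.0335 x 0.0781 ymid 0.009 0.0143
green 83 305 323 z -0.0361 -0.0328 x 0.0772 ymid 0.009 0.0144
green 86 306 317 z -0.0349 -0.033 x 0.0764 ymid 0.0093 0.0127
red 18 340 344 z -0.0371 -0.0361 x 0.0941 ymid 0.018 0.0191
red 21 337 345 z -0.0374 -0.0347 x 0.0935 ymid 0.0176 0.0195
red 24 335 344 z -0.0374 -0.0311 x 0.0928 ymid 0.0174 0.0193
red 27 334 344 z -0.0369 -0.0299 x 0.0922 ymid 0.0174 0.0192
red 30 333 343 z -0.0374 -0.0275 x 0.0915 ymid 0.0173 0.019
red 33 333 343 z -0.037 -0.0299 x 0.0907 ymid 0.0173 0.0193
red 36 332 342 z -0.1421 -0.0283 x 0.0881 ymid 0.0004 0.0188
red 39 332 342 z -0.0372 -0.0287 x 0.0891 ymid 0.0171 0.0188
red 42 332 342 z -0.0372 -0.0301 x 0.0882 ymid 0.0169 0.0189
red 45 332 339 z -0.0356 -0.0303 x 0.0877 ymid 0.017 0.0183
red 48 331 332 z -0.0292 -0.0285 x 0.0877 ymid 0.0171 0.0173
```

Request:
send_rows:
  motion:
    - {"tx": 0, "ty": 0, "tz": 0, "wx": 0, "wy": 0, "wz": 0, "claw": 0.0}
    - {"tx": 0, "ty": 0, "tz": 0, "wx": 0, "wy": 0, "wz": 0, "claw": 0.03}
    - {"tx": 0, "ty": 0, "tz": 0, "wx": 0, "wy": 0, "wz": 0, "claw": 0.05}
    - {"tx": 0, "ty": 0, "tz": 0, "wx": 0, "wy": 0, "wz": 0, "claw": 0.05}
    - {"tx": 0, "ty": 0, "tz": 0, "wx": 0, "wy": 0, "wz": 0, "claw": 0.05}
    - {"tx": 0, "ty": 0, "tz": 0, "wx": 0, "wy": 0, "wz": 0, "claw": 0.05}

```text
time: 14.9
tcp_pos: [0.5385, -0.1286, 0.1563]
orientation: [[0.254, 0.967, -0.0], [0.967, -0.254, -0.0], [-0.0, -0.0, -1.0]]
force: [-0.1, 0.8, -1.2]
grip_width: 0.0403
gripper_force: 4.9
```

```bash
cat > m3.py <<'E'
from m2 import *
s=read_state(); d=cam('wrist'); n=sys.argv[1]; np.savez(n+'.npz',**{k:d[k] for k in ['image','depth','R','t','K','D']}); cv2.imwrite(f'pics/{n}.png',d['image'])
print(s['time'],s['tcp_pos'].round(4),s['grip_width'],s['gripper_force'])
m=meas(d,s,False); o=np.array(s['orientation']);p=s['tcp_pos']
f=lambda px,z:(o.T@(onz(d,px,p[2]-z)-p))
xs,ys,T=m['green']; zg=np.median(T[:,2]); C=np.array([f(((xs[ys==r].min()+xs[ys==r].max())/2,r),zg)[:2] for r in range(ys.min()+6,ys.max()-4)])
k=np.polyfit(C[:,0],C[:,1],1)
rx,ry,R=m['red']; zt=np.percentile(R[:,2],8); sel=R[:,2]<zt+.0015; 
c=(rx[sel].mean(),ry[sel].mean()); t=f(c,np.median(R[sel,2]))
ok=(R[:,2]>-.06); med=np.median(R[ok,1]);
print('zg',zg,'slope',k[0],'top',t.round(4),'med y',med,'diff top mm',1e3*(t[1]-np.polyval(k,t[0])),'diff med',1e3*(med-np.polyval(k,np.median(R[ok,0]))))
print('red px',rx.min(),rx.max(),ry.min(),ry.max(),'green px',xs.min(),xs.max(),ys.min(),ys.max())
E
python3 m3.py w7; python3 - <<'E'
import cv2
a=cv2.imread('pics/w7.png')[0:110,190:430]; cv2.imwrite('pics/w7c.png',cv2.resize(a,None,fx=3,fy=3,interpolation=cv2.INTER_CUBIC))
E
```

```text
14.9 [ 0.5385 -0.1286  0.1563] 0.04026411663554806 4.948158636689186
zg -0.033879650688940985 slope -0.08757541677969512 top [ 0.0909  0.0156 -0.0358] med y 0.015285897627596263 diff top mm 2.6869601092281736 diff med 2.4217340626775403
red px 323 335 19 45 green px 311 332 46 88
```

View pics/w7c.png

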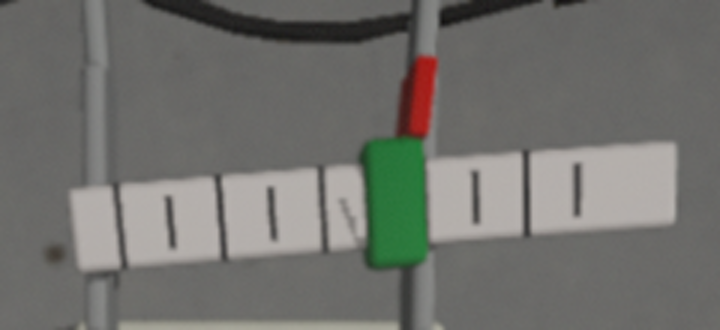

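Request:
send_rows:
  motion:
    - {"tx": 0, "ty": 0, "tz": 0, "wx": 0, "wy": 0, "wz": 0, "claw": 0.07}
    - {"tx": 0, "ty": 0, "tz": 0, "wx": 0, "wy": 0, "wz": 0, "claw": 0.083}
    - {"tx": 0, "ty": 0, "tz": 0, "wx": 0, "wy": 0, "wz": 0, "claw": 0.083}
    - {"tx": 0, "ty": 0, "tz": 0, "wx": 0, "wy": 0, "wz": 0, "claw": 0.083}
    - {"tx": 0, "ty": 0, "tz": 0, "wx": 0, "wy": 0, "wz": 0, "claw": 0.083}

```text
time: 15.45
tcp_pos: [0.5385, -0.1286, 0.1563]
orientation: [[0.254, 0.967, -0.0], [0.967, -0.254, -0.0], [-0.0, 0.0, -1.0]]
force: [-0.3, 0.3, -1.1]
grip_width: 0.039
gripper_force: 5.7
```

```bash
python3 m3.py w8; python3 - <<'E'
import cv2
a=cv2.imread('pics/w8.png')[10:100,280:380]; cv2.imwrite('pics/w8c.png',cv2.resize(a,None,fx=6,fy=6,interpolation=cv2.INTER_CUBIC))
E
```

```text
15.45 [ 0.5385 -0.1286  0.1563] 0.03903862060344187 5.675690397620201
zg -0.033526748848537534 slope -0.0846412459458305 top [ 0.0908  0.0143 -0.0355] med y 0.014086306408602367 diff top mm 0.1781649349168069 diff med -0.014569153242995417
red px 319 330 19 45 green px 315 335 47 89
```

View pics/w8c.png

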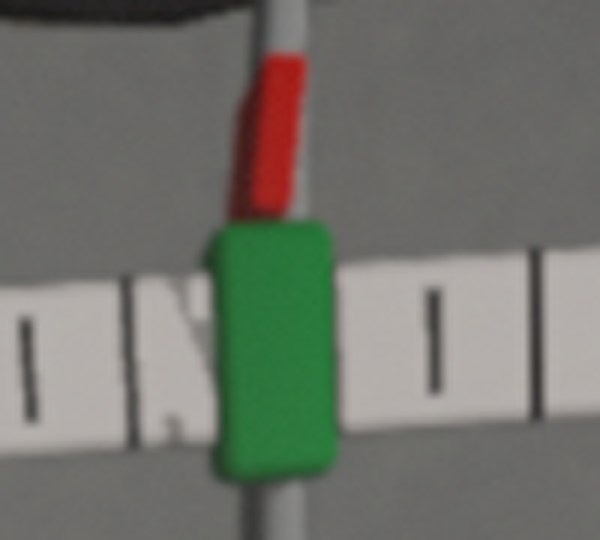

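Request:
send_rows:
  motion:
    - {"tx": 0, "ty": 0, "tz": 0, "wx": 0, "wy": 0, "wz": 0, "claw": 0.083}
    - {"tx": 0, "ty": 0, "tz": 0, "wx": 0, "wy": 0, "wz": 0, "claw": 0.083}
    - {"tx": 0, "ty": 0, "tz": 0, "wx": 0, "wy": 0, "wz": 0, "claw": 0.083}
    - {"tx": 0, "ty": 0, "tz": 0, "wx": 0, "wy": 0, "wz": 0, "claw": 0.083}
    - {"tx": 0, "ty": 0, "tz": 0, "wx": 0, "wy": 0, "wz": 0, "claw": 0.083}

```text
time: 16.0
tcp_pos: [0.5384, -0.1286, 0.1563]
orientation: [[0.254, 0.967, -0.0], [0.967, -0.254, -0.0], [-0.0, -0.0, -1.0]]
force: [-0.1, -0.3, -0.1]
grip_width: 0.0391
gripper_force: 5.7
```

```bash
python3 m3.py w9; python3 -c "
from plant import robot
print(robot.finish_job())"
```

```text
16.0 [ 0.5384 -0.1286  0.1563] 0.03906260678630514 5.675337463617325
zg -0.033629163840286413 slope -0.08475270477474861 top [ 0.0908  0.0143 -0.0355] med y 0.01406259368209926 diff top mm 0.19586309261292179 diff med -0.015745783422695808
red px 319 330 19 45 green px 315 335 47 89
the job is handed in; nothing more can be done
None
```

The job is handed in at 16.0 s: the keeper measured within about 0.2° of the 60° line after I let go, and the forceps are held level about 13.6 cm above where they lay, with the pointer within about 0.2 mm of the green mark and steady.

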